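Switch on the cooker hood at its cordless switch bank

ROBOT

A 7-joint arm with a two-finger parallel gripper is mounted at the origin on a cart in front of the work surface, level with it; the furniture and walls round the work are solid. World frame = base frame: x ahead of the robot, y to its left, z up, the work surface at z = 0. Lengths are in m, angles in degrees, forces in N, time in s.
With the tool pointing down it reaches from about 0.35 to 0.9 m from the base axis. Payload 7.2 kg.
Tool frame: the origin (TCP) lies between the finger pads; the fingertips stand 17 mm ahead of it and the grasp point (between the pads) lies 2 mm behind it; x points along the fingers, z is the direction in which the jaws open and shut, and the axes are right-handed (so a half turn about x gives the same grasp; the last joint's range is limited). The gripper opens to 88 mm and grips with 3 to 60 N. Pads are 20 mm wide; open, the fingers measure 115 mm over their backs; the gripper's body (75 mm by 178 mm) begins 61 mm behind the grasp point.
Start: joints at [-74.553, 23.554, -0.728, 91.456, 0.321, 64.991, -4.71], TCP at [0.207, 0.59, 0.24] pointing down, gripper open.
Joint ranges: [-169.25, 169.25], [-16.82, 113.86], [-84.01, 82.57], [7.8, 145.47], [-59.2, 239.2], [7.22, 106.19], [-163.78, 163.78]. Speed limits (degrees/s): [136.94, 136.94, 172.46, 172.46, 180, 180, 180].

INTERFACE

Orientations are given as [roll, pitch, yaw] about the fixed x, y, z axes, in that order (R = Rz(yaw) Ry(pitch) Rx(roll)).
In Python, from bench import observe, snapshot, job gives the robot as it stands.
- The arm moves only by the tool step_arm, never from a script. Its argument "rows" is a list that holds one entry, the list of rows, each a list of 5 numbers: the closure, from 0 (fully open) to 1 (shut), then the shift along the tool's x, y, z each as a share of 0.03 m, from -1 to 1, then the turn about the tool's x as a share of pi rad, from -1 to 1. In form: [[[grip, x, y, z, turn], ...]]. A call has 1 to 5 rows; each row shifts and turns the commanded pose from where the row before left it, along the tool's axes as they then stand; what a row does not reach is not made up. A row lasts 1/8 s, in which the tool goes at most 62.5 mm and 10.7 degrees, less where a joint would pass 70% of its speed; a pose out of reach is approached as far as the arm can. A call with a number of a shift or a turn outside -1 to 1 is refused whole. A call with a gripper value outside its range is refused whole. The fingers move at their own pace and stop on an object; "squeeze" is the grip in N (left out, the last holds). Time passes only in rows, so rows that do not move let the fingers close. It gives the time, the measured TCP pose, the force and the opening at its end, in the units of the state.
- observe(): the state, without advancing time (a new reading comes with each control period).
- snapshot(name): name is "scene" or "top" or "wrist"; returns a dict with "color" (384x512x3 uint8, red, green, blue), "depth" (384x512 float32, m along the optical axis (not along the pixel's ray), 0 where there is no reading), "camera_matrix" (3x3 intrinsics, pixels), "extrinsics" (4x4, takes a point from world to camera coordinates). Camera axes: x right, y down, z forward; pixel columns grow to the right and rows downward; lengths in m; the calibration is good to about 2 mm. The wrist camera is an equidistant fisheye: a pixel r from the principal point sees the ray r / f radians off the axis. A picture is of the moment at which its call begins.
- job.sign_off(): hands the job in, once; it reports no verdict.
The state is a dict: "time_s": time; "joints": joint angles; "joint_velocities": joint speeds; "joint_efforts": joint torques, N m; "eef_pos": TCP position; "tcp_rot": TCP orientation; "force": force on the tool from outside, world axes, zero at the start; "moment": the same for the moment, N m; "width": opening from 0.0 (shut) to 1.0 (fully open).
Only numpy, scipy, OpenCV 4.12 (cv2) and the standard library are available. Lean on these libraries where they do the work, as an engineer would, in place of code of your own. Each camera call takes 0.05 s, during which the arm holds its last target. There are 200 camera calls.

TASK

Get the cooker hood going from the cordless switch bank on the worktop: with closed fingertips press down the raised far end of the wide rocker (main power) first, then that of the narrow rocker with three ribs (fan), then that of the narrow rocker with a round dome (light), each until it is fully down. Leave the plain narrow rocker as it is, and do not pick up or shift the mug, the glass jar or the matchbox behind the bank; nothing is to be grasped.

Things in the scene. Friction and masses are not known exactly. Their poses are not given: they have to be found in the camera images.
- bank: Aluminium base plate of the switch bank, 112 (x) x 262 (y) x 8 mm, fixed to the worktop. Origin: centre of its underside; x points to the bank's far side (away from the robot), y along the row. On it four grey housings, 84 (x) x 56 (y) mm, tops 28 mm above the worktop, stand 62 mm apart along y, in an order that changes; each holds a white rocker pivoted at its middle about y.
- wide_rocker (a joint): Tilt of the wide rocker (50 mm wide, smooth; 62 mm long), rad. 0 = off: near wing level at 32 mm above the worktop, far wing sloping up by 0.30. 0.30 = on: far wing level at 32 mm, at its stop (fully down: 0.24 and more). Starts at 0 to 0.03. No spring, it stays where left; pressing the far end takes 2 to 3 N.
- ribbed_rocker (a joint): Tilt of the ribbed rocker (30 mm wide, three raised dark-grey ribs across its near wing; 62 mm long), rad. 0 = off: near wing level at 32 mm above the worktop, far wing sloping up by 0.30. 0.30 = on: far wing level at 32 mm, at its stop (fully down: 0.24 and more). Starts at 0 to 0.03. No spring, it stays where left; pressing the far end takes 2 to 3 N.
- domed_rocker (a joint): Tilt of the domed rocker (30 mm wide, a round dark-grey 22 mm dome on its near wing; 62 mm long), rad. 0 = off: near wing level at 32 mm above the worktop, far wing sloping up by 0.30. 0.30 = on: far wing level at 32 mm, at its stop (fully down: 0.24 and more). Starts at 0 to 0.03. No spring, it stays where left; pressing the far end takes 2 to 3 N.
- plain_rocker (a joint): Tilt of the plain rocker (30 mm wide, smooth), same sense; it starts between 0 and 0.03 and is to stay as it is (below 0.08).
- wide_press (a point): The point to press on the wide rocker: middle of the top of its far wing, 20 mm from the pivot. Moves with it: about 38 mm above the worktop when off, 32 mm when on. The wing's outer end, 31 mm from the pivot, is 41 mm high when off. Its y axis runs along the bank's row.
- ribbed_press (a point): The point to press on the ribbed rocker: middle of the top of its far wing, 20 mm from the pivot. Moves with it: about 38 mm above the worktop when off, 32 mm when on. The wing's outer end, 31 mm from the pivot, is 41 mm high when off. Its y axis runs along the bank's row.
- domed_press (a point): The point to press on the domed rocker: middle of the top of its far wing, 20 mm from the pivot. Moves with it: about 38 mm above the worktop when off, 32 mm when on. The wing's outer end, 31 mm from the pivot, is 41 mm high when off. Its y axis runs along the bank's row.
- plain_press (a point): The same point on the plain narrow rocker, which is not to be pressed.
- mug: Stoneware mug, cream above dark, 78 mm across, 74 mm tall, 108 mm long with its handle; loose, behind the bank. Origin on the worktop, under the middle of mug and handle together.
- spice_jar: Small glass jar with a grey lid, 50 mm across, 80 mm tall; loose, behind the bank. Origin at the centre of its underside.
- matches: Red matchbox lying flat, 36 x 54 x 15 mm; loose, behind the bank. Origin at the centre of its underside. These three stand 0.085 to 0.17 m beyond the bank's centre in its x.
Things that resemble listed ones, but are neither listed nor needed, are in the scene too. What is shaped like the spice_jar but red is not meant.

How it is judged (in metres and radians):
On the way, in this order (a step that is already met when the one before it is completed fails the run):
1. the wide rocker is fully on (value of joint wide_rocker above 0.24 rad), for 0.2 s.
2. then the ribbed rocker is fully on (value of joint ribbed_rocker above 0.24 rad), for 0.2 s.
3. then the domed rocker is fully on (value of joint domed_rocker above 0.24 rad), for 0.2 s.
At the end, for the whole second after the job is handed in: The wide, ribbed and domed rockers are each at 0.24 rad or more of their 0.30 rad, the plain rocker is below 0.08 rad, and the mug, jar and matchbox stand upright and at rest within 15 mm of where they were (value of joint each of wide_rocker, ribbed_rocker, domed_rocker above 0.24 rad and value of joint plain_rocker below 0.08 rad and distance of each of mug, spice_jar, matches from where it was at the start of the episode below 0.015 m and angle between each of mug, spice_jar, matches's own z axis and vertical below 0.1 rad and linear speed of each of mug, spice_jar, matches below 0.02 m/s); the robot touches nothing.
It fails at once if the fan rocker (ribbed) pressed before the main rocker (wide) is on (value of joint ribbed_rocker above 0.12 rad and value of joint wide_rocker below 0.2 rad).
It fails at once if the light rocker (domed) pressed before the fan rocker (ribbed) is on (value of joint domed_rocker above 0.12 rad and value of joint ribbed_rocker below 0.2 rad).
It fails at once if the plain rocker pressed (value of joint plain_rocker above 0.12 rad).
It fails at once if the mug, jar or matchbox knocked aside or carried (moved by more than 30 mm) (distance of any of mug, spice_jar, matches from where it was at the start of the episode above 0.03 m).
It fails at once if the mug, jar or matchbox lifted (by more than 12 mm) (height (world z) of any of mug, spice_jar, matches above 0.012 m).
It also fails if it takes over 48 s, if anything falls off the work surface, if the arm or the gripper's body presses on something with over 40 N, if the wrist force passes 120 N, or if a joint passes its speed limit or range.

## Working session

There is one attempt and no reset: what is moved stays moved. The work goes in short steps, Python scripts to look and compute and a tool call to move; the robot and the scene stay as the last step left them, time stands still between calls to the robot, and variables do not carry over. Pictures are saved under pics/ and viewed, about 8 in all and at most 12, crops included, and the job is handed in when it is done.

Besides the shell and the picture viewer there is one more tool, called as name([rows], argument=value, ...), one row to a line, values as JSON. step_arm: Moves the arm, as the interface text tells. Shift numbers are shares of 0.03 m and turn numbers shares of pi rad, none past 1 either way. Its arguments: {"type":"object","properties":{"rows":{"type":"array","items":{"type":"array","items":{"type":"array","items":{"type":"number"}}}},"squeeze":{"type":"number"}},"required":["rows"]}

```bash
mkdir -p pics; ls; python3 - <<'E'
from bench import observe, snapshot
import cv2, numpy as np
print(observe())
for n in("scene","top"):
    s=snapshot(n); np.savez(n+".npz",**s)
    cv2.imwrite(f"pics/{n}1.png",s["color"][...,::-1]); print(s["camera_matrix"],s["extrinsics"])
E
```

```text
pics
{'time_s': 0.0, 'joints': array([-74.55259883,  23.59934102,  -0.72985524,  91.50254526,
         0.32221643,  64.98921276,  -4.70958322]), 'joint_velocities': array([-0.12773582,  0.00109198, -0.05607543,  0.0138062 ,  0.00017086,
        0.02279838, -0.00458799]), 'joint_efforts': array([ 1.59990163e-04, -5.87949193e+01,  6.41940739e-01, -2.91081583e+01,
       -5.37917577e-02,  1.83477084e-02,  1.32006721e-04]), 'eef_pos': array([0.20701363, 0.58923159, 0.23882701]), 'tcp_rot': array([-175.54344547,   89.91095445, -104.89492391]), 'force': array([-1.36012831, -1.06336423, -0.6528957 ]), 'moment': array([ 0.02833477, -0.02797471, -0.01195645]), 'width': 1.0001313487578123}
[[349.67923891   0.         251.29954886]
 [  0.         349.67923891 189.42917051]
 [  0.           0.           1.        ]] [[-0.48539599 -0.87429215 -0.00199363  0.25325095]
 [-0.62274548  0.34733915 -0.70110169  0.50403499]
 [ 0.61366017 -0.33907043 -0.71305851  0.4531529 ]
 [ 0.          0.          0.          1.        ]]
[[381.44733006   0.         254.10321186]
 [  0.         381.44733006 184.66439307]
 [  0.           0.           1.        ]] [[ 0.1247282  -0.99218279  0.00402232 -0.16459799]
 [-0.96486159 -0.12223657 -0.23259479  0.67451168]
 [ 0.23126823  0.02513015 -0.97256541  0.76080278]
 [ 0.          0.          0.          1.        ]]
```

View pics/scene1.png

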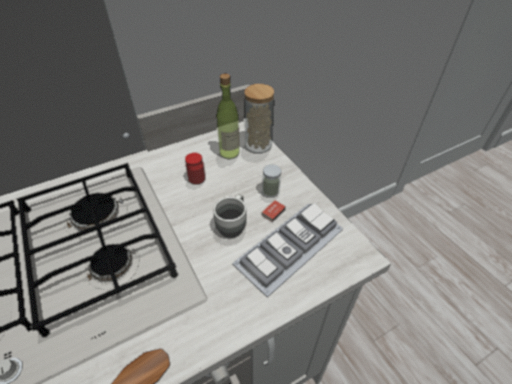

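View pics/top1.png

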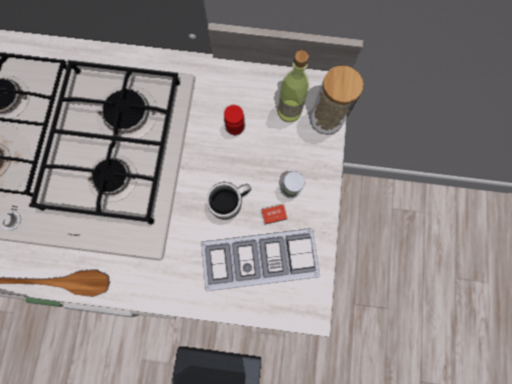

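The scene view shows the bank at about (290,245). In the top view it lies at about (260,259). From left to right its rockers look like plain (218,264), domed (246,260), ribbed (273,257) and wide (300,254). I'll confirm that in an enlarged crop and locate the plate. The mug is at (225,200), the clear jar at (292,184) and the matchbox at (274,214). The red jar at (234,120) is a decoy.

```bash
cat > h.py <<'E'
import numpy as np
def ray(s,px,z):
    K=s["camera_matrix"];E=s["extrinsics"];R=E[:3,:3];o=-R.T@E[:3,3]
    d=R.T@np.linalg.inv(K)@np.array([px[0],px[1],1.]);return o+d*(z-o[2])/d[2]
def proj(s,p):
    E=s["extrinsics"];c=E[:3,:3]@np.array(p)+E[:3,3];q=s["camera_matrix"]@c;return q[:2]/q[2]
E
python3 - <<'E'
import cv2,numpy as np
from h import *
s=dict(np.load("top.npz"));im=s["color"]
c=im[215:305,190:335]
# rectify: height map points in world
d=s["depth"];v,u=np.mgrid[0:384,0:512]
P=np.stack([(u-s["camera_matrix"][0,2])*d/s["camera_matrix"][0,0],(v-s["camera_matrix"][1,2])*d/s["camera_matrix"][1,1],d],-1)
E=s["extrinsics"];W=(P-E[:3,3])@E[:3,:3]
z=W[...,2];roi=np.zeros_like(z,bool);roi[222:296,195:327]=1
m=((z>0.016)&(z<0.06)&roi).astype(np.uint8)
m=cv2.morphologyEx(m,cv2.MORPH_OPEN,np.ones((3,3)))
print(np.median(z[222:296,195:327]),m.sum())
pts=W[m>0][:,:2].astype(np.float32)
print("housings",cv2.minAreaRect(pts))
m2=((z>0.004)&roi).astype(np.uint8);m2=cv2.morphologyEx(m2,cv2.MORPH_OPEN,np.ones((3,3)))
print("plate",cv2.minAreaRect(W[m2>0][:,:2].astype(np.float32)))
hsv=cv2.cvtColor(im,cv2.COLOR_RGB2HSV)
w=((im.min(-1)>170)&(m>0)).astype(np.uint8)
n,l,st,ce=cv2.connectedComponentsWithStats(w)
for i in range(1,n):
    if st[i,4]>20: print(st[i],ce[i].round(1),ray(s,ce[i],.034).round(4))
a=cv2.resize(c,None,fx=5,fy=5,interpolation=cv2.INTER_CUBIC)[...,::-1]
cv2.imwrite("pics/crop.png",a)
for n,(x,y,h) in dict(mug=(225,200,.07),jar=(292,178,.08),match=(274,214,.015)).items(): print(n,ray(s,(x,y),h).round(3))
E
```

```text
0.006705251572721875 3777
housings ((0.5357793569564819, -0.11189931631088257), (0.08409222215414047, 0.24193134903907776), 14.147795677185059)
plate ((0.5355833172798157, -0.11201721429824829), (0.11183293908834457, 0.2613472640514374), 14.193684577941895)
[289 239  25  29 570] [301.1 253.1] [ 0.5579 -0.2015  0.034 ]
[266 243  14  18 185] [272.8 250.8] [ 0.5552 -0.138   0.034 ]
[239 246  15  29 251] [245.6 258. ] [ 0.532  -0.0799  0.034 ]
[211 250  15  28 330] [218.2 263.5] [ 0.5124 -0.0212  0.034 ]
[270 268  12   3  26] [275.6 269.1] [ 0.5163 -0.1487  0.034 ]
mug [ 0.65  -0.019  0.07 ]
jar [ 0.715 -0.16   0.08 ]
match [ 0.641 -0.132  0.015]
```

View pics/crop.png

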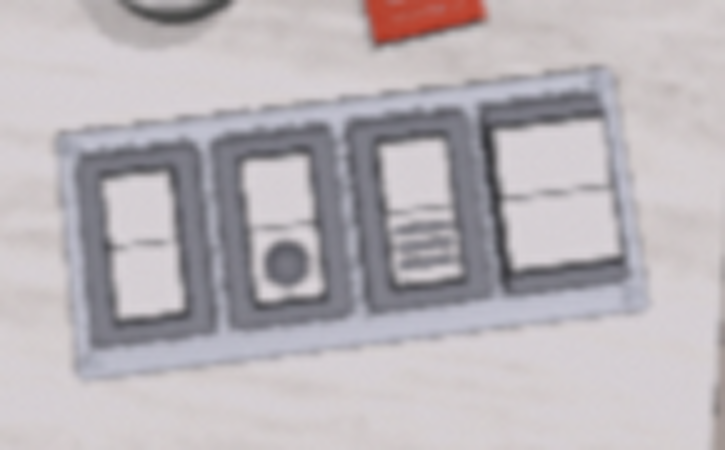

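The crop confirms the order. From left to right: plain (145,245), domed (285,265), ribbed (425,245) and wide (550,195). Their near wings are smooth narrow, round dome, three ribs, and wide. The bank centre is (0.536, -0.112) with yaw 14.2°.

```bash
cat >> h.py <<'E'
from scipy.spatial.transform import Rotation as Ro
C=np.array([.5357,-.112]);a=np.radians(14.2);X=np.array([np.cos(a),np.sin(a)]);Y=np.array([-X[1],X[0]])
T={k:C+.023*X+.062*n*Y for k,n in dict(wide=-1.5,ribbed=-.5,domed=.5,plain=1.5).items()}
def state():
    from bench import observe
    o=observe();R=Ro.from_euler("xyz",o["tcp_rot"],degrees=True).as_matrix();p=o["eef_pos"]
    zy=np.degrees(np.arctan2(R[1,2],R[0,2]))
    print("t",o["time_s"],"p",p.round(4),"F",o["force"].round(2),"w",round(float(o["width"]),3),"tool y",R[:,1].round(3),"z",R[:,2].round(3),"zyaw",zy.round(2))
    for k,t in T.items(): print(k,t.round(4),"shares x,y,z to tip at 34mm:",(R.T@(np.r_[t,.051]-p)/.03).round(2))
E
python3 -c "from h import *;state()"
```

```text
t 0.1 p [0.207  0.5893 0.2389] F [ 0.56  1.01 -0.29] w 1.0 tool y [-0.944  0.331 -0.   ] z [ 0.331  0.944 -0.001] zyaw 70.65
wide [ 0.5808 -0.1965] shares x,y,z to tip at 34mm: [  6.29 -20.44 -20.58]
ribbed [ 0.5656 -0.1364] shares x,y,z to tip at 34mm: [  6.29 -19.29 -18.85]
domed [ 0.5504 -0.0763] shares x,y,z to tip at 34mm: [  6.29 -18.15 -17.13]
plain [ 0.5352 -0.0162] shares x,y,z to tip at 34mm: [  6.29 -17.01 -15.41]
```

step_arm([
  [[1, 0, -0.5, -0.5, 0], [1, 0, -1, -1, 0], [1, 0, -1, -1, 0], [1, 0, -1, -1, 0], [1, 0, -1, -1, 0]],
], squeeze=10)

```text
time_s: 0.72
eef_pos: [0.2902, 0.4161, 0.2394]
tcp_rot: [174.0, 90.0, -115.3]
force: [1.2, 0.3, 0.5]
width: 0.471
```

step_arm([
  [[1, 0, -1, -1, 0], [1, 0, -1, -1, 0], [1, 0, -1, -1, 0], [1, 0, -1, -1, 0], [1, 0, -1, -1, 0]],
])

```text
time_s: 1.35
eef_pos: [0.3819, 0.2249, 0.2396]
tcp_rot: [118.1, 90.0, -171.3]
force: [0.3, 0.2, -0.0]
width: 0.008
```

step_arm([
  [[1, 0, -1, -1, 0], [1, 0, -1, -1, 0], [1, 0, -1, -1, 0], [1, 0, -1, -1, 0], [1, 0, -1, -1, 0]],
])

```text
time_s: 1.98
eef_pos: [0.4737, 0.0338, 0.2395]
tcp_rot: [82.3, 90.0, 153.0]
force: [-0.2, 0.6, -0.4]
width: 0.004
```

step_arm([
  [[1, 0, -1, -1, 0], [1, 0, -1, -1, 0], [1, 0, -0.6, -0.6, 0], [1, 0, 0, 0, -0.04], [1, 0, 0, 0, -0.05]],
])

```text
time_s: 2.6
eef_pos: [0.5209, -0.0648, 0.2392]
tcp_rot: [103.4, 89.9, -169.5]
force: [-0.0, -0.6, -0.4]
width: 0.006
```

step_arm([
  [[1, 0, 0, 0, -0.05], [1, 0, 0, 0, -0.046], [1, 0, 0, 0, 0], [1, 0, 0, 0, 0]],
])

```text
time_s: 3.1
eef_pos: [0.521, -0.0644, 0.2395]
tcp_rot: [71.3, 90.0, 175.2]
force: [-0.0, -0.2, -0.8]
width: 0.002
```

```bash
python3 -c "from h import *;state()"
```

```text
t 3.1 p [ 0.521  -0.0644  0.2395] F [-0.03 -0.16 -0.78] w 0.002 tool y [-0.971 -0.241  0.   ] z [-0.241  0.971  0.   ] zyaw 103.94
wide [ 0.5808 -0.1965] shares x,y,z to tip at 34mm: [ 6.28 -0.88 -4.76]
ribbed [ 0.5656 -0.1364] shares x,y,z to tip at 34mm: [ 6.28 -0.87 -2.69]
domed [ 0.5504 -0.0763] shares x,y,z to tip at 34mm: [ 6.28 -0.86 -0.62]
plain [ 0.5352 -0.0162] shares x,y,z to tip at 34mm: [ 6.28 -0.85  1.44]
```

step_arm([
  [[1, 0, -0.4, -0.96, 0], [1, 0, -0.48, -0.95, 0], [1, 0, 0, -0.95, 0], [1, 0, 0, -0.95, 0], [1, 0, 0, -0.95, 0]],
])

```text
time_s: 3.72
eef_pos: [0.5818, -0.1971, 0.2394]
tcp_rot: [77.2, 90.0, -178.8]
force: [0.5, -0.6, -0.1]
width: 0.006
```

step_arm([
  [[1, 0.9, 0, 0, 0], [1, 0.9, 0, 0, 0], [1, 0.9, 0, 0, 0], [1, 0.9, 0, 0, 0], [1, 0.9, 0, 0, 0]],
])

```text
time_s: 4.35
eef_pos: [0.5816, -0.1962, 0.1037]
tcp_rot: [127.6, 90.0, -128.4]
force: [0.3, -0.8, 0.2]
width: 0.011
```

step_arm([
  [[1, 0, 0, 0, 0], [1, 0, 0, 0, 0]],
])

```text
time_s: 4.6
eef_pos: [0.5821, -0.1966, 0.1055]
tcp_rot: [-131.6, 90.0, -27.5]
force: [-0.2, -1.0, 0.4]
width: 0.005
```

```bash
python3 - <<'E'
from h import *;state()
from bench import snapshot
import cv2
a=snapshot("scene")["color"][160:310,200:380];b=snapshot("top")["color"][180:330,170:350];
w=snapshot("wrist")["color"]
top=np.hstack([cv2.resize(a,(400,333)),cv2.resize(b,(400,333))])
cv2.imwrite("pics/close1.png",np.vstack([top,np.pad(cv2.resize(w,(340,255)),((0,0),(230,230),(0,0)))])[...,::-1])
E
```

```text
t 4.6 p [ 0.5821 -0.1966  0.1055] F [-0.2  -0.96  0.44] w 0.005 tool y [-0.97  -0.243 -0.001] z [-0.243  0.97  -0.001] zyaw 104.07
wide [ 0.5808 -0.1965] shares x,y,z to tip at 34mm: [1.82 0.04 0.01]
ribbed [ 0.5656 -0.1364] shares x,y,z to tip at 34mm: [1.82 0.05 2.08]
domed [ 0.5504 -0.0763] shares x,y,z to tip at 34mm: [1.81 0.05 4.15]
plain [ 0.5352 -0.0162] shares x,y,z to tip at 34mm: [1.81 0.06 6.21]
```

View pics/close1.png

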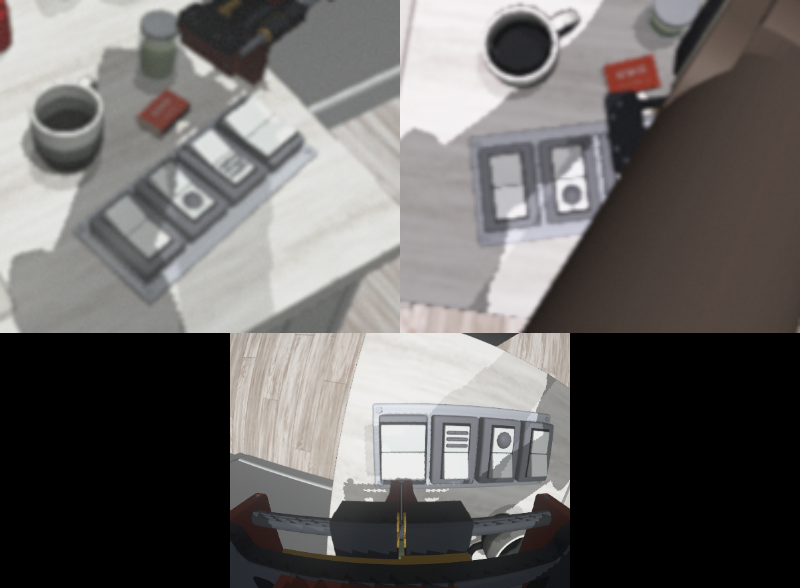

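The closed fingertips, at (402,485) in the wrist inset, stand over the far end of the wide rocker and clear of the jar and matchbox. I'll press down now.

step_arm([
  [[1, 0.75, 0, 0, 0], [1, 0.5, 0, 0, 0], [1, 0.2, 0, 0, 0], [1, 0.2, 0, 0, 0], [1, 0.2, 0, 0, 0]],
])

```text
time_s: 5.38
eef_pos: [0.583, -0.1964, 0.0498]
tcp_rot: [-109.8, 89.8, -5.7]
force: [1.4, 1.4, 3.1]
width: 0.006
```

step_arm([
  [[1, 0.05, 0, 0, 0], [1, 0, 0, 0, 0], [1, 0, 0, 0, 0]],
])

```text
time_s: 5.75
eef_pos: [0.5829, -0.1964, 0.049]
tcp_rot: [-106.2, 89.8, -2.0]
force: [0.5, 1.3, 9.9]
width: 0.007
```

step_arm([
  [[1, -0.8, 0, 0, 0], [1, -0.7, 0, 0, 0], [1, 0, 0.07, 1, 0], [1, 0, 0, 1.0, 0], [1, 0, 0, 0.07, 0]],
])

```text
time_s: 6.38
eef_pos: [0.5639, -0.1343, 0.0925]
tcp_rot: [23.6, 89.9, 127.9]
force: [-0.2, -0.5, 1.0]
width: 0.005
```

step_arm([
  [[1, 0, 0, 0, 0], [1, 0, 0, 0, 0]],
])

```text
time_s: 6.62
eef_pos: [0.5644, -0.138, 0.0927]
tcp_rot: [172.2, 90.0, -83.8]
force: [0.7, -0.1, 0.1]
width: 0.006
```

```bash
cat > look.py <<'E'
import sys
from h import *;state()
from bench import snapshot
import cv2
a=snapshot("scene")["color"][170:300,215:365];w=snapshot("wrist")["color"]
cv2.imwrite(sys.argv[1],np.hstack([cv2.resize(a,(400,347)),cv2.resize(w,(400,347))])[...,::-1])
E
python3 look.py pics/c2.png
```

```text
t 6.625 p [ 0.5644 -0.138   0.0927] F [ 0.66 -0.1   0.15] w 0.006 tool y [-0.97  -0.243  0.   ] z [-0.243  0.97  -0.001] zyaw 104.05
wide [ 0.5808 -0.1965] shares x,y,z to tip at 34mm: [ 1.39 -0.06 -2.02]
ribbed [ 0.5656 -0.1364] shares x,y,z to tip at 34mm: [ 1.39 -0.05  0.04]
domed [ 0.5504 -0.0763] shares x,y,z to tip at 34mm: [ 1.39 -0.04  2.11]
plain [ 0.5352 -0.0162] shares x,y,z to tip at 34mm: [ 1.39 -0.04  4.18]
```

View pics/c2.png

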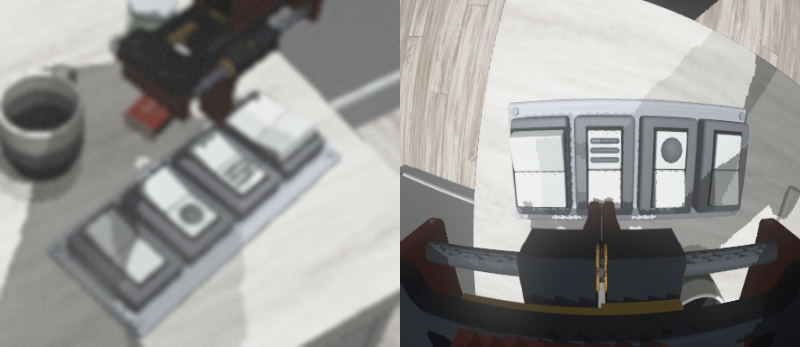

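In the left crop and the wrist view, the wide rocker's near wing (540,150) is now raised, so it is on. The fingertips (602,205) stand over the ribbed rocker.

step_arm([
  [[1, 0.6, -0.04, 0.04, 0], [1, 0.22, 0, 0, 0], [1, 0.2, 0, 0, 0], [1, 0.2, 0, 0, 0], [1, 0.2, 0, 0, 0]],
])

```text
time_s: 7.35
eef_pos: [0.5665, -0.1351, 0.0503]
tcp_rot: [-106.1, 89.9, -2.0]
force: [1.7, 0.6, 1.9]
width: 0.004
```

step_arm([
  [[1, 0.05, 0, 0, 0], [1, 0, 0, 0, 0], [1, 0, 0, 0, 0]],
])

```text
time_s: 7.72
eef_pos: [0.5661, -0.1351, 0.0491]
tcp_rot: [-102.8, 89.9, 1.3]
force: [2.2, 1.6, 5.7]
width: -0.002
```

step_arm([
  [[1, 0.05, 0, 0, 0], [1, 0, 0, 0, 0]],
])

```text
time_s: 7.98
eef_pos: [0.5661, -0.1351, 0.0488]
tcp_rot: [-88.4, 89.9, 15.7]
force: [-1.1, 2.6, 17.7]
width: 0.005
```

step_arm([
  [[1, -0.8, 0, 0, 0], [1, -0.7, 0, 0, 0], [1, 0, 0.03, 1, 0], [1, 0, 0, 1.0, 0], [1, 0, 0, 0.02, 0]],
])

```text
time_s: 8.6
eef_pos: [0.5484, -0.0744, 0.0915]
tcp_rot: [50.5, 89.9, 154.9]
force: [0.6, 0.2, -0.7]
width: 0.002
```

step_arm([
  [[1, 0, 0, 0, 0], [1, 0, 0, 0, 0]],
])

```text
time_s: 8.85
eef_pos: [0.5495, -0.078, 0.0919]
tcp_rot: [146.8, 90.0, -109.1]
force: [0.6, -0.6, -0.3]
width: 0.007
```

```bash
python3 look.py pics/c3.png
```

```text
t 8.85 p [ 0.5495 -0.078   0.0919] F [ 0.57 -0.58 -0.31] w 0.007 tool y [-0.97  -0.243  0.   ] z [-0.243  0.97  -0.001] zyaw 104.04
wide [ 0.5808 -0.1965] shares x,y,z to tip at 34mm: [ 1.37 -0.05 -4.08]
ribbed [ 0.5656 -0.1364] shares x,y,z to tip at 34mm: [ 1.37 -0.05 -2.02]
domed [ 0.5504 -0.0763] shares x,y,z to tip at 34mm: [ 1.36 -0.04  0.05]
plain [ 0.5352 -0.0162] shares x,y,z to tip at 34mm: [ 1.36 -0.04  2.12]
```

View pics/c3.png

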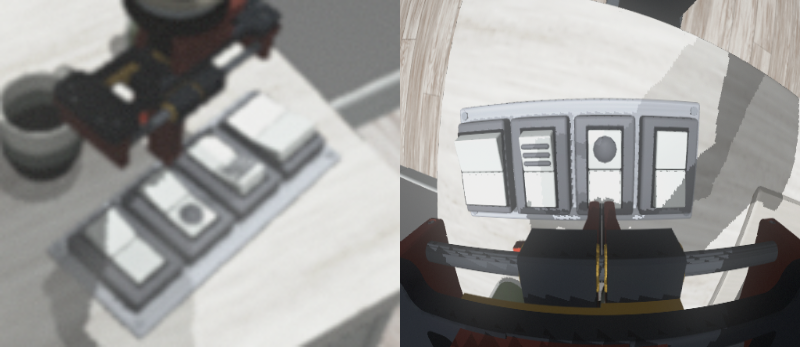

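The wide rocker (480,160) and the ribbed one (535,160) both have raised near wings now. The fingertips (602,205) stand over the domed rocker's far wing. The domed and plain rockers are still off.

step_arm([
  [[1, 0.58, -0.04, 0.04, 0], [1, 0.22, 0, 0, 0], [1, 0.2, 0, 0, 0], [1, 0.2, 0, 0, 0], [1, 0.2, 0, 0, 0]],
])

```text
time_s: 9.57
eef_pos: [0.5517, -0.0751, 0.0502]
tcp_rot: [-103.8, 89.9, 0.4]
force: [2.0, 0.8, 2.5]
width: 0.003
```

step_arm([
  [[1, 0.06, 0, 0, 0], [1, 0.03, 0, 0, 0], [1, 0, 0, 0, 0], [1, 0, 0, 0, 0]],
])

```text
time_s: 10.07
eef_pos: [0.5514, -0.0751, 0.0488]
tcp_rot: [-89.0, 89.9, 15.2]
force: [-1.6, 1.9, 14.6]
width: 0.003
```

step_arm([
  [[1, -0.8, 0, 0, 0], [1, -0.9, 0, 0, 0], [1, -0.9, 0, 0, 0], [1, -0.9, 0, 0, 0], [1, -0.9, 0, 0, 0]],
])

```text
time_s: 10.7
eef_pos: [0.5497, -0.0753, 0.1799]
tcp_rot: [77.1, 89.9, -178.8]
force: [0.2, 0.3, 0.2]
width: 0.003
```

step_arm([
  [[1, -0.5, 0, 0, 0], [1, 0, 0, 0, 0], [1, 0, 0, 0, 0], [1, 0, 0, 0, 0]],
])

```text
time_s: 11.2
eef_pos: [0.5499, -0.0751, 0.1932]
tcp_rot: [77.3, 89.9, -178.6]
force: [0.4, 0.7, -0.5]
width: 0.003
```

```bash
python3 look.py pics/c4.png
```

```text
t 11.2 p [ 0.5499 -0.0751  0.1932] F [ 0.37  0.68 -0.54] w 0.003 tool y [-0.97  -0.244  0.002] z [-0.244  0.97   0.   ] zyaw 104.13
wide [ 0.5808 -0.1965] shares x,y,z to tip at 34mm: [ 4.74 -0.02 -4.18]
ribbed [ 0.5656 -0.1364] shares x,y,z to tip at 34mm: [ 4.74 -0.02 -2.11]
domed [ 0.5504 -0.0763] shares x,y,z to tip at 34mm: [ 4.74 -0.01 -0.04]
plain [ 0.5352 -0.0162] shares x,y,z to tip at 34mm: [ 4.74 -0.01  2.02]
```

View pics/c4.png

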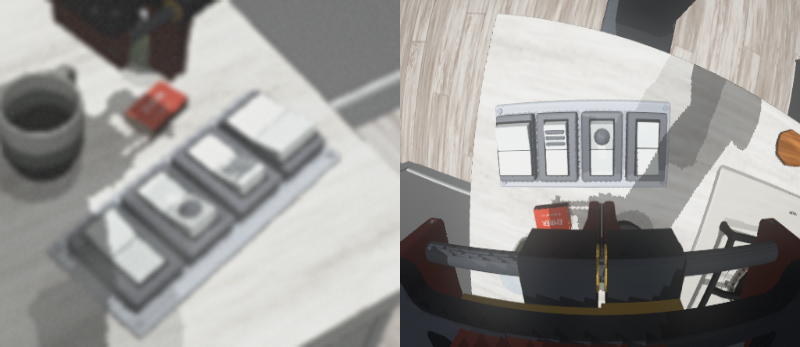

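The wide, ribbed and domed rockers all have raised near wings, and the plain one is unchanged. The mug and matchbox stand as before. I'll do one numeric check by depth, then hand in.

```bash
python3 - <<'E'
from h import *
from bench import snapshot,observe,job
s=snapshot("scene");d=s["depth"];K=s["camera_matrix"];E=s["extrinsics"]
v,u=np.mgrid[0:384,0:512]
W=(np.stack([(u-K[0,2])*d/K[0,0],(v-K[1,2])*d/K[1,1],d],-1)-E[:3,3])@E[:3,:3]
L=(W[...,:2]-C);lx=L@X;ly=L@Y
for k,n in dict(wide=-1.5,ribbed=-.5,domed=.5,plain=1.5).items():
    f=lambda a,b:np.median(W[...,2][(lx>a)&(lx<b)&(abs(ly-.062*n)<.011)&(d>0)])
    print(k,"near end z",f(-.031,-.024).round(4),"far end z",f(.022,.030).round(4))
o=observe();print(o["time_s"],o["force"],o["joint_velocities"].round(1))
E
```

```text
wide near end z 0.0383 far end z 0.0312
ribbed near end z 0.0382 far end z 0.0309
domed near end z 0.0395 far end z 0.0331
plain near end z 0.5385 far end z 0.5159
11.35 [ 0.43741143 -0.12078196  0.21342197] [-0.  -0.2  0.  -0.1  0.   0.1  0. ]
```

```bash
python3 - <<'E'
from h import *
from bench import snapshot,job
s=snapshot("scene");d=s["depth"];K=s["camera_matrix"];E=s["extrinsics"]
v,u=np.mgrid[0:384,0:512]
W=(np.stack([(u-K[0,2])*d/K[0,0],(v-K[1,2])*d/K[1,1],d],-1)-E[:3,3])@E[:3,:3]
L=(W[...,:2]-C);lx=L@X;ly=L@Y;b=(abs(ly-.093)<.011)&(W[...,2]<.06)&(d>0)
z=[np.median(W[...,2][b&(lx>p)&(lx<q)]) for p,q in((-.031,-.024),(.022,.030))]
print("plain near,far",z)
if z[1]>z[0]+.003: job.sign_off();print("signed")
E
```

```text
plain near,far [np.float64(0.03110763128729497), np.float64(0.03857657992473127)]
the job is handed in; nothing more can be done
signed
```

I pressed the far ends of the wide, ribbed and domed rockers down in that order with closed fingertips, then lifted clear and handed the job in at about 11.4 s of the 48 s allowed. Sign-off gives no verdict, so what follows is from my own last checks.

- **Pressed rockers:** each press ended with the fingertips about 32 mm above the worktop, pushing with 10 to 18 N. A depth check afterwards put their far ends at 31–33 mm and their near ends at 38–40 mm, so all three are fully on.
- **Plain rocker:** it is untouched, with its near end at 31 mm and its far end at 39 mm, so it is still off. My first depth reading of it came out at about 0.5 m because the arm's own points fell in the sampled area. I filtered those out and measured again.
- **Mug, jar and matchbox:** the arm never came near them. In the last picture the mug and matchbox stand as before. The jar was mostly hidden behind the gripper, so I did not measure it again.
- **Arm:** it was hanging free about 0.18 m above the worktop, with no outside force on the tool beyond sensor noise.

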